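# Load a capped leg into the spring-flap magazine

### The job

Take the longer of the two steel legs with black rubber end caps from the mat and load it endways into the wide lane of the flow magazine: start it through the sprung flap, then push it on with the wooden push stick until it is felt to sit firmly against the legs already inside, without jamming it or forcing the row. Draw the stick out so that the flap falls shut, lay it flat on the bench clear of the magazine, and leave everything else where it is.

Things in the scene. Friction and masses are not known exactly. Their poses are not given: they have to be found in the camera images.
- leg: the long leg stub to be loaded: a rounded steel tube 46 mm wide, 30 mm tall, with a black rubber cap over each end; over the caps 100 mm long (x), 50 mm wide (y), 34 mm tall; each cap covers 14 mm of the length. Origin at the centre of its underside, x along the tube, z up; both ends are alike. 0.2 to 0.35 kg, lies on the 3 mm mat
- magazine: two-lane sheet-steel flow magazine, screwed to the bench; the wide lane is for legs, the narrow one on its right (38 mm wide, centred on y = -51 mm, own flap) is not used. Origin on the bench top under the middle of the wide lane's flap; x along the lane, inwards, away from the robot; y to the left, z up. Highest point 64 mm above the bench, 250 mm long behind the flap
- mouth (a point): floor of the wide lane, in its middle, right under the closed flap (4 mm above the magazine's origin). The lane is 56 mm wide inside, its opening 46 mm high under the lintel; walls begin 10 mm, the lintel 7 mm in front of the flap; roofed all along, clear over the first 76 mm, then steel
- tray (a point): middle of the open loading tray before the wide lane, 50 mm in front of the flap, on its floor, which is level with the lane's. The tray reaches from 105 mm in front of the flap up to it; a guide lip on each side (10 mm high) flares outwards: inner faces at y = +28 and -28 mm (magazine frame) at 10 mm from the flap, +35 and -30 mm at 93 mm
- flap (a joint): sprung flap of the wide lane, an aluminium plate 45 mm high and 52 mm wide hung from its top edge 51 mm above the bench; rad, 0 = hanging shut, grows as it swings inwards, at most 1.5. A leg sliding in under it meets up to about 9 N; held open it presses with 1 to 2 N; it cannot swing outwards and falls shut only when what has passed is 45 mm or more behind it
- home (a point): point on the middle of the wide lane's floor, 62 mm behind the closed flap. The lane is partly filled with a row of like legs, backed by an end spring (5.5 N per mm). Where the row begins is hidden and must be felt: a leg that just meets it has its near end 47 to 77 mm behind the flap. Up to there it slides with under 6 N; 8 N or more on it means it sits firmly, over 20 N forces the row
- stick: plain wooden push stick, a batten 180 mm long (x), 24 mm wide and 24 mm tall, 0.09 kg, lying on the bench to the right of the magazine; origin at the centre of its underside; both ends alike. Held level a few mm above the tray floor it pushes the leg from behind without rubbing
- short_leg: bystander: a like capped leg, only 66 mm long; lies on the mat
- cap_a: bystander: loose black rubber end cap, 50 x 34 mm, 20 mm tall, on the mat
- cap_b: bystander: another loose black rubber end cap, 50 x 34 mm, 20 mm tall, on the mat
- bolt: bystander: hex bolt 66 mm long, 13 mm high, lying on the mat; origin under its head
- washer: bystander: flat washer, 26 mm across, on the mat
- union: bystander: grey pipe union standing on the bench, 60 mm across, 105 mm tall
- tape_roll: bystander: roll of aluminium tape standing on the bench, 100 mm across, 100 mm tall
Things that resemble listed ones, but are neither listed nor needed, are in the scene too. What is shaped like the leg but orange or yellow is not meant.

How it is judged:
By the outcome, as a careful person would: the job done as asked, in the order asked, and still so for the second after the job is handed in, with the robot touching nothing.
It also fails if it takes over 72 s, if anything falls off the work surface, if the arm or the gripper's body presses on something with over 40 N, if the wrist force passes 120 N, or if a joint passes its speed limit or range.

### The arm

A 7-joint arm with a two-finger parallel gripper is mounted at the origin on the work surface. World frame = base frame: x ahead of the robot, y to its left, z up, the work surface at z = 0. Lengths are in m, angles in rad, forces in N, time in s.
With the tool pointing down it reaches from about 0.4 to 0.9 m from the base axis. Payload 5.5 kg.
Tool frame: the origin (TCP) lies at the centre of the arm's flange, where the gripper is bolted on; the fingertips stand 173 mm ahead of it and the grasp point (between the pads) lies ahead of it (arm.hold_point_z is the z of the grasp point in the tool frame, in m); z points along the fingers, y is the direction in which the jaws open and shut (so a half turn about z gives the same grasp; the last joint's range is limited). The gripper opens to 85 mm and grips with 20 to 120 N. Pads are 22 mm wide; open, the fingers measure 114 mm over their backs; the gripper's body (76 mm by 85 mm) begins 54 mm behind the grasp point. The pads swing forward as they close: fully open they stand 13 mm farther back than shut.
Start: joints at [1.513, 0.501, -0.427, 1.55, 0.221, 1.138, -0.21], TCP at [0.205, -0.617, 0.405] pointing down, gripper open.
Joint ranges: [-2.88, 2.88], [-0.31, 2.03], [-1.54, 1.56], [0.2, 2.42], [-1.41, 4.55], [0.19, 2.02], [-2.57, 2.57]. Speed limits (rad/s): [2.57, 2.57, 3.14, 3.14, 3.14, 3.14, 3.14].

### API

Orientations are given as a unit quaternion [w, x, y, z].
In Python, from plant import arm, imaging gives the robot as it stands.
- The arm moves only by the tool carry_out, never from a script. Its argument "moves" is one flat list of numbers, 4 for each row, row after row: the shift along the world's x, y, z in m, then the turn about the world's z in degrees. A call has 1 to 10 rows; each row is the pose to reach, as a shift and turn from the pose commanded when the call began; what a row does not reach only later rows make up. A row lasts 1/10 s, in which the tool goes at most 50 mm and 8.59 degrees, less where a joint would pass 70% of its speed; a pose out of reach is approached as far as the arm can. A call with a gripper value outside its range is refused whole. "claw" is the closure, from 0 (fully open) to 1 (shut), set as the call begins (left out, the last holds). The fingers move at their own pace and stop on an object; the grip force is fixed at half the most. Time passes only in rows, so rows that repeat a pose let the fingers close. It gives the time, the measured TCP pose, the force and the opening at its end, in the units of the state.
- arm.read_state(): the state, without advancing time (a new reading comes with each control period).
- imaging.read_camera(name): name is "side" or "top" or "wrist"; returns (picture, depth): 384x512x3 uint8, red, green, blue; 384x512 float32, m along the optical axis (not along the pixel's ray), 0 where there is no reading.
- imaging.camera_params(name): a dict with "fx", "fy", "cx", "cy" (pixels), "D" ([k1, k2, p1, p2, k3] as OpenCV has them; the pictures are not rectified), "cam_to_world" (4x4, takes a point from camera to world coordinates). Camera axes: x right, y down, z forward; pixel columns grow to the right and rows downward; lengths in m; the calibration is good to about 2 mm. A picture is of the moment at which its call begins: read the wrist's pose just before it. camera_params takes no time and is no camera call; for the wrist camera it gives the pose at the moment of the call.
- arm.close_job(): hands the job in, once; it reports no verdict.
The state is a dict: "clock": time; "q": joint angles; "joint_velocities": joint speeds; "tau": joint torques, N m; "ee_pos": TCP position; "tcp_rot": TCP orientation; "ft_force": force on the tool from outside, world axes, zero at the start; "wrist_torque": the same for the moment, N m; "finger_gap": finger opening in m.
Only numpy, scipy, OpenCV 4.12 (cv2) and the standard library are available. Lean on these libraries where they do the work, as an engineer would, in place of code of your own. Each camera call takes 0.05 s, during which the arm holds its last target. There are 200 camera calls.

## Working session

There is one attempt and no reset: what is moved stays moved. The work goes in short steps, Python scripts to look and compute and a tool call to move; the robot and the scene stay as the last step left them, time stands still between calls to the robot, and variables do not carry over. Pictures are saved under pics/ and viewed, about 8 in all and at most 12, crops included, and the job is handed in when it is done.

Besides the shell and the picture viewer there is one more tool, called after "Emit:" by a JSON object that holds its "fn" and its "kwargs", one argument or row to a line. carry_out: Moves the arm, as the interface text tells. Its arguments: {"type":"object","properties":{"moves":{"type":"array","items":{"type":"number"}},"claw":{"type":"number"}},"required":["moves"]}

```bash
mkdir -p pics; ls
cat > h.py <<'E'
import numpy as np,cv2
from plant import arm,imaging
def snap(n):
    p=imaging.camera_params(n); im,d=imaging.read_camera(n)
    np.savez(f'{n}.npz',im=im,d=d,K=np.array([p['fx'],p['fy'],p['cx'],p['cy']]),D=np.array(p['D'],float),T=np.array(p['cam_to_world']))
    return im,d
def cloud(n):
    z=np.load(f'{n}.npz');fx,fy,cx,cy=z['K'];d=z['d'];h,w=d.shape
    u,v=np.meshgrid(np.arange(w),np.arange(h))
    pts=np.stack([u,v],-1).reshape(-1,1,2).astype(np.float64)
    n_=cv2.undistortPoints(pts,np.array([[fx,0,cx],[0,fy,cy],[0,0,1]]),z['D']).reshape(h,w,2)
    P=np.concatenate([n_*d[...,None],d[...,None]],-1)
    W=P@z['T'][:3,:3].T+z['T'][:3,3]
    W[d==0]=np.nan
    return z['im'],W
E
python3 - <<'E'
from h import *
s=arm.read_state();print({k:np.round(v,3) for k,v in s.items()},arm.hold_point_z)
for n in('top','side'):
    im,d=snap(n);T=imaging.camera_params(n)['cam_to_world'];print(n,np.round(T,2).tolist())
    cv2.imwrite(f'pics/{n}0.png',cv2.resize(im[...,::-1],(800,600),interpolation=cv2.INTER_CUBIC))
E
```

```text
pics
{'clock': np.float64(0.0), 'q': array([ 1.513,  0.502, -0.427,  1.551,  0.221,  1.138, -0.21 ]), 'joint_velocities': array([ 0.   , -0.   , -0.001, -0.   ,  0.001, -0.002, -0.001]), 'tau': array([-1.0000e-03, -5.6951e+01, -5.8160e+00, -2.8094e+01,  1.1000e-02,
        1.2000e-02,  0.0000e+00]), 'ee_pos': array([ 0.205, -0.617,  0.404]), 'tcp_rot': array([-0.001,  0.987,  0.16 , -0.   ]), 'ft_force': array([0.464, 0.093, 0.353]), 'wrist_torque': array([ 0.024, -0.021,  0.048]), 'finger_gap': np.float64(0.085)} 0.1547
top [[-0.02, -0.99, 0.17, 0.33], [-1.0, 0.02, -0.01, 0.01], [0.01, -0.17, -0.99, 1.0], [0.0, 0.0, 0.0, 1.0]]
side [[-0.81, -0.33, 0.49, 0.01], [-0.59, 0.43, -0.69, 0.7], [0.02, -0.84, -0.54, 0.62], [0.0, 0.0, 0.0, 1.0]]
```

View pics/top0.png

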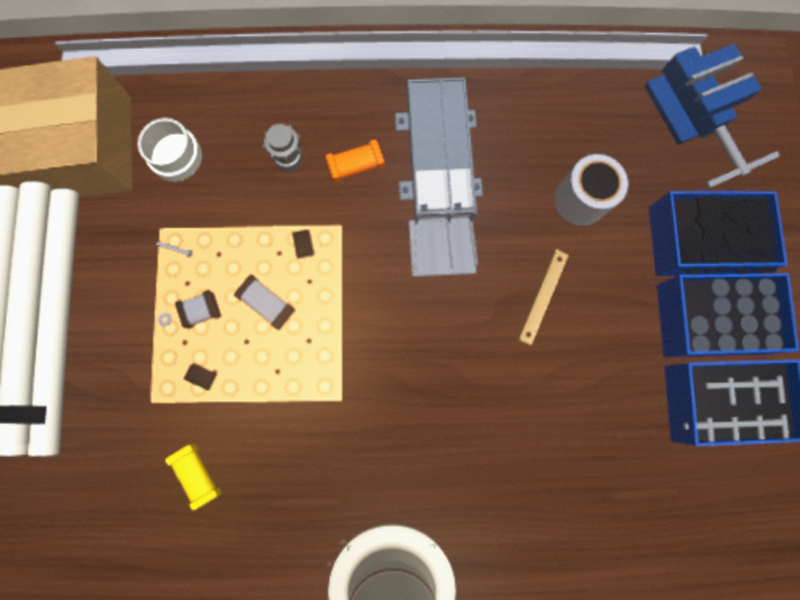

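View pics/side0.png

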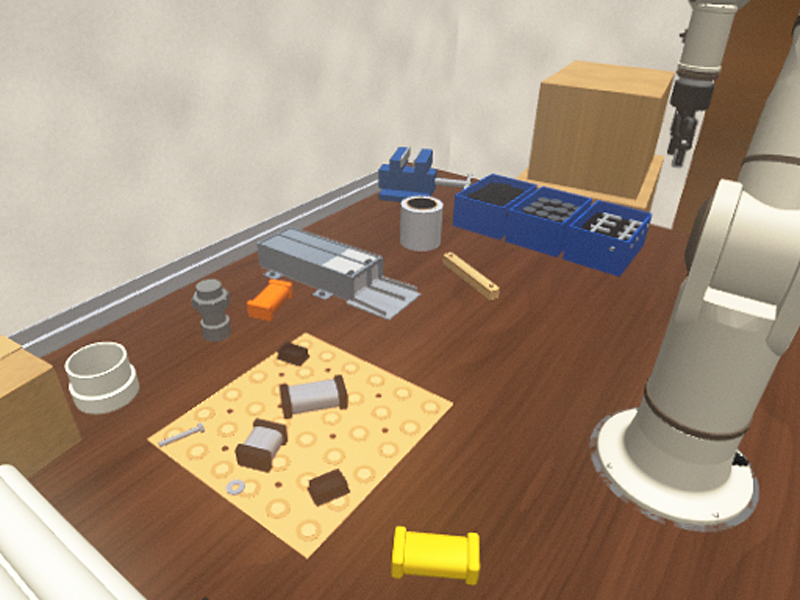

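The top view (800x600) shows the long leg at (265,302), the stick at (544,297), and the magazine at (440,150) with its tray at (443,245). The short leg is at (198,308). Next I measure these.

Run:
```python
from h import *
im,W=cloud('top')
s=.64
def box(u0,v0,u1,v1,zlo,zhi,name):
    R=W[int(v0*s):int(v1*s),int(u0*s):int(u1*s)].reshape(-1,3)
    R=R[(R[:,2]>zlo)&(R[:,2]<zhi)]
    r=cv2.minAreaRect((R[:,:2]*1000).astype(np.float32)); 
    print(name,len(R),'z',np.round(np.percentile(R[:,2],[5,50,95]),4),'rect',np.round(r[0],1),np.round(r[1],1),round(r[2],1))
    return R
box(228,268,302,335,.015,.06,'leg')
box(228,268,302,335,.034,.06,'legtop')
box(505,240,580,350,.012,.05,'stick')
box(385,70,490,290,.045,.08,'magroof')
box(400,215,485,285,.0,.012,'trayfloor')
box(400,210,485,285,.010,.03,'lips')
box(395,68,480,200,.055,.08,'roof2')
print('table z',np.nanmedian(W[200:220,230:300,2]))
# zoom on magazine
u0,v0,u1,v1=[int(x*s) for x in(385,70,500,290)]
cv2.imwrite('pics/mag.png',cv2.resize(im[v0:v1,u0:u1,::-1],None,fx=4.2,fy=4.2,interpolation=cv2.INTER_CUBIC)); print(u0,v0)
# height map rows across tray
for v in range(130,178,4):
    print(v,np.round(W[v,258:310:2,2]*1000).tolist(), np.round(W[v,284],3))
```

```text
leg 637 z [0.0259 0.0345 0.0378] rect [490.4 216.3] [100.4  50. ] 51.4
legtop 365 z [0.0342 0.0356 0.0385] rect [490.6 216.7] [99.7 48.6] 50.4
stick 579 z [0.0185 0.0233 0.0263] rect [ 493.6 -280.5] [ 24.8 178.3] 64.0
magroof 3330 z [0.0528 0.056  0.0606] rect [ 767.8 -102.2] [266.5 107.7] 1.7
trayfloor 1683 z [0.0004 0.0033 0.0072] rect [ 589.6 -104.1] [154.6 132.1] 88.7
lips 190 z [0.0106 0.0138 0.0282] rect [ 599.6 -107.6] [ 93.9 108.5] 0.8
roof2 2007 z [0.0552 0.0568 0.0606] rect [ 782.1 -101.8] [237.8 107.7] 1.7
table z -0.0003708963637751861
246 44
130 [-3.0, 2.0, -0.0, 0.0, 56.0, 55.0, 56.0, 52.0, 57.0, 55.0, 55.0, 53.0, 57.0, 56.0, 55.0, 60.0, 60.0, 65.0, 61.0, 53.0, 54.0, 57.0, 55.0, 3.0, 0.0, -1.0] [ 0.657 -0.104  0.056]
134 [2.0, 0.0, 3.0, -1.0, 60.0, 51.0, 61.0, 61.0, 51.0, 51.0, 52.0, 55.0, 54.0, 52.0, 54.0, 59.0, 54.0, 60.0, 60.0, 58.0, 60.0, 60.0, 64.0, 61.0, 3.0, -1.0] [ 0.647 -0.104  0.052]
138 [-3.0, -3.0, -4.0, -4.0, 34.0, 61.0, 32.0, 33.0, 32.0, 27.0, 28.0, 30.0, 25.0, 22.0, 24.0, 50.0, 24.0, 21.0, 21.0, 24.0, 17.0, 13.0, 45.0, 1.0, 1.0, 1.0] [ 0.645 -0.107  0.022
[... 775 characters left out ...]
, 10.0, 0.0, -1.0, 3.0] [ 0.591 -0.107  0.004]
162 [2.0, 1.0, 2.0, 6.0, 12.0, 2.0, 7.0, 2.0, 5.0, 1.0, 1.0, 4.0, 1.0, 4.0, 5.0, 14.0, 2.0, 2.0, 5.0, 2.0, 7.0, nan, 7.0, -3.0, 0.0, -2.0] [ 0.579 -0.107  0.004]
166 [-1.0, -2.0, -1.0, 3.0, 15.0, 4.0, 5.0, 2.0, 2.0, 6.0, 4.0, 1.0, 5.0, 1.0, 5.0, 13.0, 6.0, 3.0, 6.0, 4.0, 2.0, 2.0, 5.0, 14.0, -1.0, -0.0] [ 0.568 -0.107  0.001]
170 [-5.0, -1.0, -1.0, 4.0, 14.0, 4.0, 2.0, 2.0, 0.0, 5.0, 2.0, 2.0, 4.0, 6.0, 4.0, 5.0, 4.0, 2.0, 4.0, -1.0, 5.0, 2.0, 2.0, 10.0, 4.0, 1.0] [ 0.555 -0.106  0.006]
174 [1.0, -3.0, -3.0, 2.0, 2.0, 2.0, 4.0, 1.0, 5.0, 2.0, 7.0, 5.0, 4.0, 2.0, 3.0, 0.0, 2.0, 3.0, 3.0, 0.0, 1.0, 4.0, 2.0, -2.0, 1.0, -3.0] [ 0.544 -0.106  0.002]
```

View pics/mag.png

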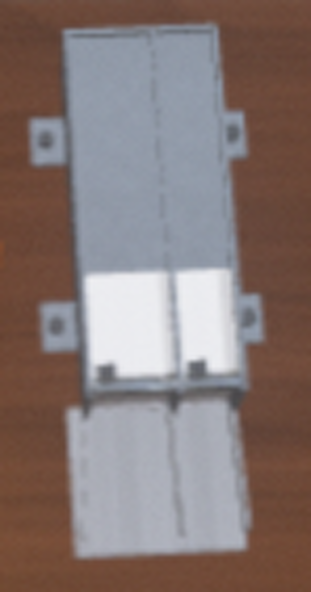

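The magazine crop shows the tray and lanes clearly. Magazine yaw is about +1.7° and its origin is near (0.647,-0.085). The leg is at (0.490,0.216) with yaw 51°, and the stick is at (0.494,-0.280) with yaw -26°. I'll start moving and take a closer wrist view of the mouth on the way.

Emit:
{"fn": "carry_out", "kwargs": {
  "moves": [0.03,-0.0,0,0,0.07,0.03,0,0,0.11,0.06,0,0,0.15,0.09,0,0,0.18,0.12,0,0,0.21,0.16,0,-3,0.235,0.2,0,-6,0.255,0.24,0,-9,0.275,0.28,0,-12,0.285,0.32,0,-16.7]
}}

```text
clock: 1.1
ee_pos: [0.4912, -0.2945, 0.4044]
tcp_rot: [-0.0, 1.0, 0.014, 0.0]
ft_force: [-0.2, -0.1, -0.3]
finger_gap: 0.0854
```

Emit:
{"fn": "carry_out", "kwargs": {
  "moves": [0.01,0.04,0,0,0.02,0.08,0,0,0.02,0.12,0,0,0.02,0.16,0,0,0.02,0.2,0,0,0.02,0.2,0,0,0.02,0.2,0,0]
}}

```text
clock: 1.8
ee_pos: [0.5099, -0.0956, 0.4046]
tcp_rot: [0.0, 1.0, 0.016, -0.0]
ft_force: [0.0, -0.7, -0.0]
finger_gap: 0.0857
```

Run:
```python
from h import *
s=arm.read_state();print(s['ee_pos'],s['tcp_rot'],s['q'],s['ft_force'])
im,d=snap('wrist');print(np.round(imaging.camera_params('wrist')['cam_to_world'],3).tolist())
cv2.imwrite('pics/w1.png',cv2.resize(im[...,::-1],(800,600),interpolation=cv2.INTER_CUBIC))
```

```text
[ 0.50988872 -0.09564903  0.40461018] [ 1.20636703e-04  9.99869021e-01  1.61832737e-02 -1.64357651e-04] [ 0.643933    0.28686617 -0.60188148  1.87330514  0.18740096  1.03782995
 -1.57315552] [ 0.01003039 -0.69074036 -0.02834225]
[[0.03, -0.947, -0.32, 0.593], [-1.0, -0.028, -0.01, -0.094], [0.0, 0.32, -0.947, 0.374], [0.0, 0.0, 0.0, 1.0]]
```

View pics/w1.png

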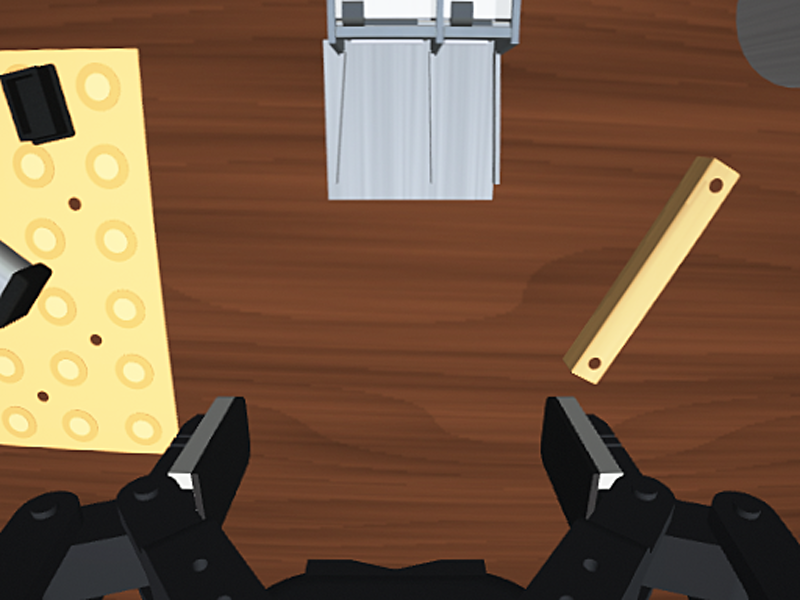

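The wrist view shows the tray front corners at (329,199) and (493,199), the lips running (344,53)-(337,183) and (431,55)-(431,183), and the lintel edge near y=38. I'll convert these to world coordinates.

Run:
```python
from h import *
z=np.load('wrist.npz');fx,fy,cx,cy=z['K'];T=z['T']
def ray(u,v,h):
    n=cv2.undistortPoints(np.array([[[u*.64-.18,v*.64-.18]]]),np.array([[fx,0,cx],[0,fy,cy],[0,0,1.]]),z['D'])[0,0]
    d=T[:3,:3]@[*n,1];t=(h-T[2,3])/d[2];return np.round((T[:3,3]+t*d)*1000,1)[:2]
for nm,u,v,h in[('trayFL',329,199,.004),('trayFR',493,199,.004),('lipL_far',344,53,.014),('lipL_near',337,183,.014),('lipR_far',431,55,.014),('lipR_near',431,183,.014),('lipN_near',498,183,.014),('trayL_far',324,42,.004),('sticknearL',571,368,.024),('sticknearR',598,384,.024),('stickfarL',715,157,.024),('stickfarR',740,175,.024)]: print(nm,ray(u,v,h))
im,W=cloud('wrist')
def rect(m,name):
    R=W[m];r=cv2.minAreaRect((R[:,:2]*1000).astype(np.float32));print(name,len(R),np.round(r[0],1),np.round(r[1],1),round(r[2],1),'z',np.round(np.percentile(R[:,2],[5,50,95]),4))
X,Y,Z=W[...,0],W[...,1],W[...,2]
rect((Z>.016)&(Z<.035)&(Y<-.2)&(Y>-.37)&(X>.4)&(X<.6),'stick')
m=(Z>.009)&(Z<.02)&(X>.54)&(X<.63)&(Y<-.02)&(Y>-.18)
for lo,hi in((-.075,-.03),(-.125,-.095),(-.18,-.145)):
    k=m&(Y>lo)&(Y<hi);A=W[k]
    for a in(.545,.565,.585,.605): 
        q=A[(A[:,0]>a)&(A[:,0]<a+.02)]; 
        if len(q):print(lo,a,len(q),np.round(np.percentile(q[:,1],[5,50,95])*1000,1))
m=(Z>.045)&(Z<.07)&(X>.58)&(Y<-.02)&(Y>-.2)
A=W[m];print('front',np.round(np.percentile(A[:,0],[.5,2,5])*1000,1),np.round(np.percentile(A[:,1],[.5,99.5])*1000,1),A[:,0].max())
```

```text
trayFL [539.6 -46.7]
trayFR [ 543.5 -163.1]
lipL_far [635.1 -57.7]
lipL_near [552.1 -53.4]
lipR_far [ 635.7 -113.5]
lipR_near [ 554.2 -117.7]
lipN_near [ 555.8 -163.7]
trayL_far [642.8 -43.6]
sticknearL [ 422.4 -230.1]
sticknearR [ 409.3 -253.2]
stickfarL [ 581.  -307.9]
stickfarR [ 570.2 -328.6]
stick 3633 [ 494.9 -278.4] [ 26.2 180. ] 64.1 z [0.0186 0.024  0.0254]
-0.075 0.545 42 [-52.5 -50.8 -49.7]
-0.075 0.565 57 [-53.6 -51.9 -50.5]
-0.075 0.585 73 [-55.6 -54.  -52.4]
-0.075 0.605 74 [-56.6 -54.9 -53.7]
-0.125 0.545 33 [-119.  -117.8 -116.6]
-0.125 0.565 57 [-118.3 -116.9 -115.6]
-0.125 0.585 62 [-117.3 -115.9 -114.5]
-0.125 0.605 65 [-116.2 -114.8 -112.9]
-0.18 0.545 28 [-163.  -161.5 -160.5]
-0.18 0.565 79 [-162.9 -160.9 -159.2]
-0.18 0.585 73 [-161.2 -158.7 -156.6]
-0.18 0.605 77 [-158.4 -156.5 -155.2]
front [635.6 637.7 638.7] [-157.6  -52.5] 0.6612078357954361
```

Emit:
{"fn": "carry_out", "kwargs": {
  "moves": [-0.004,0.045,0,8,-0.008,0.09,0,16,-0.012,0.135,0,24,-0.016,0.18,0,32,-0.02,0.225,0,40,-0.024,0.27,0,48,-0.026,0.306,0,49,-0.026,0.306,-0.03,49,-0.026,0.306,-0.06,49,-0.026,0.306,-0.06,49]
}}

```text
clock: 2.85
ee_pos: [0.4833, 0.2067, 0.3409]
tcp_rot: [-0.0, 0.904, 0.427, -0.004]
ft_force: [-0.3, -0.4, 0.5]
finger_gap: 0.0853
```

Run:
```python
from h import *
s=arm.read_state();print(s['ee_pos'],s['tcp_rot'],np.degrees(2*np.arctan2(s['tcp_rot'][2],s['tcp_rot'][1])))
snap('wrist')
im,W=cloud('wrist');X,Y,Z=W[...,0],W[...,1],W[...,2]
for lo in(.015,.031):
    m=((Z>lo)&(Z<.045)&(np.hypot(X-.4905,Y-.2165)<.07)).astype(np.uint8)
    n,l,st,c=cv2.connectedComponentsWithStats(m);k=1+st[1:,4].argmax();R=W[l==k]
    r=cv2.minAreaRect((R[:,:2]*1000).astype(np.float32));print(len(R),np.round(r[0],1),np.round(r[1],1),round(r[2],1))
```

```text
[0.48334943 0.20669462 0.34089203] [-1.97582885e-04  9.04224803e-01  4.27039427e-01 -3.84638906e-03] 50.56004328915637
6201 [492.7 219.7] [99.  49.9] 51.4
5753 [492.6 219.6] [98.9 49.9] 51.4
```

Emit:
{"fn": "carry_out", "kwargs": {
  "moves": [0.002,0.003,-0.04,0.8,0.002,0.003,-0.08,0.8,0.002,0.003,-0.12,0.8,0.002,0.003,-0.145,0.8,0.002,0.003,-0.158,0.8,0.002,0.003,-0.158,0.8,0.002,0.003,-0.158,0.8]
}}

```text
clock: 3.6
ee_pos: [0.4871, 0.2124, 0.1882]
tcp_rot: [0.0, 0.901, 0.434, 0.001]
ft_force: [-0.8, 0.1, 0.2]
finger_gap: 0.0855
```

Emit:
{"fn": "carry_out", "kwargs": {
  "moves": [0,0,-0.002,0,0,0,-0.002,0,0,0,-0.002,0,0,0,-0.002,0,0,0,-0.002,0,0,0,-0.002,0,0,0,-0.002,0,0,0,-0.002,0],
  "claw": 1
}}

```text
clock: 4.4
ee_pos: [0.4865, 0.2123, 0.186]
tcp_rot: [0.0, 0.901, 0.434, 0.001]
ft_force: [-0.2, -0.9, 6.8]
finger_gap: 0.0449
```

Emit:
{"fn": "carry_out", "kwargs": {
  "moves": [0,0,0.005,0,0,0,0.02,0,0,0,0.05,0,0,0,0.08,0,0,0,0.08,0,0,0,0.08,0]
}}

```text
clock: 5.0
ee_pos: [0.4862, 0.212, 0.2657]
tcp_rot: [0.0, 0.901, 0.434, 0.001]
ft_force: [0.6, -0.3, -2.7]
finger_gap: 0.045
```

Run:
```python
from h import *
s=arm.read_state();print(s['ee_pos'],s['tcp_rot'],s['ft_force'],s['wrist_torque'])
im,d=snap('wrist')
cv2.imwrite('pics/w2.png',im[...,::-1])
im,W=cloud('wrist')
# points near the grasp, tool frame
a=2*np.arctan2(s['tcp_rot'][2],s['tcp_rot'][1]);c,sn=np.cos(a),np.sin(a)
P=W-s['ee_pos'];t=np.stack([P[...,0]*c+P[...,1]*sn,-P[...,0]*sn+P[...,1]*c,P[...,2]],-1)
m=(abs(t[...,1])<.018)&(t[...,2]<-.13)&(t[...,2]>-.2)&(abs(t[...,0])<.12)
q=t[m];print(len(q),'x range',np.percentile(q[:,0],[.5,99.5]),'z',np.percentile(q[:,2],[5,50,95]))
for x0 in np.arange(-.06,.08,.01):
    k=q[abs(q[:,0]-x0)<.005]
    if len(k):print(round(x0,2),len(k),np.round(np.median(k[:,2])*1000,1))
```

```text
[0.48615811 0.21200202 0.26565628] [3.69653103e-04 9.00832863e-01 4.34165087e-01 8.32937114e-04] [ 0.61831406 -0.28414686 -2.70503641] [-0.03399649  0.07377924  0.02261958]
19235 x range [-0.03783     0.05944948] z [-0.15370242 -0.15080262 -0.1485564 ]
-0.04 413 -149.0
-0.03 1633 -149.5
-0.02 1379 -150.9
-0.01 1513 -151.0
0.0 1650 -150.9
0.01 1780 -151.0
0.02 1913 -151.0
0.03 2080 -151.0
0.04 2275 -151.1
0.05 2283 -149.1
0.06 2316 -151.8
```

View pics/w2.png

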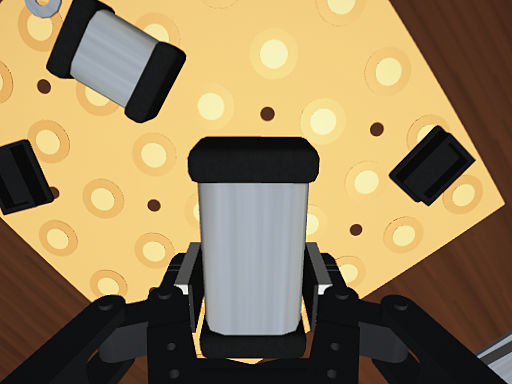

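The leg is held level and straight. In the tool frame it spans x = -40 to +60 mm and its underside is at TCP-183 mm. I'll carry it to the tray.

Emit:
{"fn": "carry_out", "kwargs": {
  "moves": [0.01,-0.04,0,-7,0.02,-0.085,0,-14,0.035,-0.13,0,-21,0.05,-0.175,0,-28,0.06,-0.22,0,-35,0.07,-0.265,0,-42,0.075,-0.3,0,-49.7,0.075,-0.3,-0.03,-49.7,0.075,-0.3,-0.06,-49.7,0.075,-0.3,-0.06,-49.7]
}}

```text
clock: 6.05
ee_pos: [0.5576, -0.0881, 0.1996]
tcp_rot: [-0.001, 1.0, 0.015, -0.005]
ft_force: [-2.5, 0.1, -3.8]
finger_gap: 0.045
```

Run:
```python
from h import *
s=arm.read_state();a=2*np.arctan2(s['tcp_rot'][2],s['tcp_rot'][1]);print(s['ee_pos'],np.degrees(a),s['ft_force'])
im,d=snap('wrist');cv2.imwrite('pics/w3.png',im[...,::-1])
im,W=cloud('wrist');X,Y,Z=W[...,0],W[...,1],W[...,2]
m=(Z>.048)&(Z<.07)&(X>.62)&(abs(Y+.1)<.09);A=W[m];print('front x',np.percentile(A[:,0],[.5,2])*1000,'y',np.percentile(A[:,1],[.5,99.5])*1000)
m=(Z>.035)&(Z<.06)&(X<.627)&(X>.55)&(abs(Y+.09)<.04);A=W[m]
for x0 in(.58,.59,.6,.61,.62):
    k=A[abs(A[:,0]-x0)<.005]
    if len(k):print(x0,np.round(np.percentile(k[:,1],[1,99])*1000,1),np.round(np.median(k[:,2])*1000,1))
print('leg front',np.percentile(A[:,0],99.5))
for lo,hi in((-.06,-.035),(-.13,-.105),(-.18,-.145)):
    k=W[(Z>.009)&(Z<.018)&(Y>lo)&(Y<hi)]
    for a in(.595,.61,.625,.64):
        q=k[abs(k[:,0]-a)<.0075]
        if len(q)>5:print('lip',lo,a,len(q),np.round(np.percentile(q[:,1],[5,50,95])*1000,1))
```

```text
[ 0.55756498 -0.08805288  0.19958607] 1.752988951530384 [-2.52676271  0.10662647 -3.7921368 ]
front x [636.74034878 638.70916372] y [-157.62573612  -52.61049651]
0.58 [-108.2  -63.7] 48.1
0.59 [-107.9  -63.5] 48.0
0.6 [-107.9  -62.3] 48.4
0.61 [-108.9  -61.5] 49.4
0.62 [-100.4 -100.4] 41.8
leg front 0.6146790812495533
lip -0.06 0.595 158 [-54.4 -52.9 -51.7]
lip -0.06 0.61 223 [-56.3 -54.7 -53.1]
lip -0.06 0.625 281 [-57.  -55.7 -53.9]
lip -0.06 0.64 76 [-57.3 -56.7 -54.6]
lip -0.13 0.595 96 [-117.6 -116.7 -115. ]
lip -0.13 0.61 200 [-116.5 -114.7 -113.3]
lip -0.13 0.625 286 [-115.6 -113.8 -112.4]
lip -0.13 0.64 104 [-114.8 -112.8 -112. ]
lip -0.18 0.595 320 [-160.6 -158.2 -157. ]
lip -0.18 0.61 327 [-159.4 -157.  -156. ]
lip -0.18 0.625 365 [-158.1 -155.8 -154.7]
lip -0.18 0.64 196 [-156.8 -154.7 -153.9]
```

View pics/w3.png

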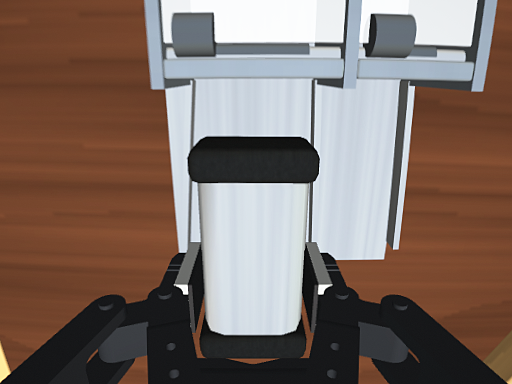

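Leg and lane line up within about 1 mm: the cap spans px 188–319 and the lane px 163–345. Now I lower it.

Emit:
{"fn": "carry_out", "kwargs": {
  "moves": [0,0,-0.008,0,0,0,-0.0165,0,0,0,-0.0165,0,0,0,-0.0165,0,0,0,-0.0165,0]
}}

```text
clock: 6.6
ee_pos: [0.5613, -0.0878, 0.1888]
tcp_rot: [0.0, 1.0, 0.016, 0.0]
ft_force: [0.4, 0.3, -2.8]
finger_gap: 0.0448
```

Emit:
{"fn": "carry_out", "kwargs": {
  "moves": [0.008,0.0002,0,0,0.014,0.0004,0,0,0.018,0.0005,0,0,0.022,0.0007,0,0,0.026,0.0008,0,0,0.03,0.0009,0,0,0.034,0.001,0,0,0.034,0.001,0,0]
}}

```text
clock: 7.4
ee_pos: [0.5946, -0.0868, 0.1876]
tcp_rot: [-0.0, 1.0, 0.016, -0.001]
ft_force: [-3.7, -0.2, -3.6]
finger_gap: 0.0448
```

Emit:
{"fn": "carry_out", "kwargs": {
  "moves": [0.004,0.0001,0,0,0.008,0.0002,0,0,0.012,0.0004,0,0,0.016,0.0005,0,0,0.02,0.0006,0,0,0.02,0.0006,0,0,0.02,0.0006,-0.001,0,0.02,0.0006,-0.001,0]
}}

```text
clock: 8.2
ee_pos: [0.6155, -0.0862, 0.1873]
tcp_rot: [-0.0, 1.0, 0.016, 0.001]
ft_force: [1.2, 0.0, -6.4]
finger_gap: 0.0447
```

Emit:
{"fn": "carry_out", "kwargs": {
  "moves": [0,0,0,0,0,0,0,0,0,0,0,0,0,0,0,0,0,0,0,0,0,0,0.02,0,0,0,0.06,0,0,0,0.1,0,0,0,0.14,0,0,0,0.14,0],
  "claw": 0
}}

```text
clock: 9.2
ee_pos: [0.6175, -0.0859, 0.3338]
tcp_rot: [0.001, 1.0, 0.016, 0.006]
ft_force: [0.2, 0.2, 0.6]
finger_gap: 0.0853
```

Run:
```python
from h import *
s=arm.read_state();print(s['ee_pos'],s['ft_force'],s['finger_gap'])
snap('top');im,W=cloud('top');X,Y,Z=W[...,0],W[...,1],W[...,2]
R=W[(Z>.026)&(Z<.045)&(X<.634)&(X>.5)&(Y>-.13)&(Y<-.04)];r=cv2.minAreaRect((R[:,:2]*1000).astype(np.float32));print(len(R),np.round(r[0],1),np.round(r[1],1),r[2])
```

```text
[ 0.61751235 -0.08586446  0.33381207] [0.1561798  0.16123707 0.55902512] 0.08526851257851915
340 [602.4 -83.7] [64.2 48.7] 4.094940185546875
```

Emit:
{"fn": "carry_out", "kwargs": {
  "moves": [-0.03,-0.03,0,-5,-0.055,-0.06,0,-10,-0.08,-0.09,0,-15,-0.105,-0.12,0,-20,-0.13,-0.15,0,-25,-0.152,-0.178,0,-27.7,-0.152,-0.178,-0.03,-27.7,-0.152,-0.178,-0.07,-27.7,-0.152,-0.178,-0.1,-27.7,-0.152,-0.178,-0.1,-27.7]
}}

```text
clock: 10.25
ee_pos: [0.46, -0.263, 0.2224]
tcp_rot: [-0.002, 0.975, -0.224, -0.005]
ft_force: [-1.4, -0.4, -0.2]
finger_gap: 0.0851
```

Emit:
{"fn": "carry_out", "kwargs": {
  "moves": [0,0,-0.025,0,0,0,-0.0475,0,0,0,-0.0475,0,0,0,-0.0475,0]
}}

```text
clock: 10.65
ee_pos: [0.4633, -0.2641, 0.1804]
tcp_rot: [-0.0, 0.975, -0.224, -0.0]
ft_force: [0.4, 0.1, -0.0]
finger_gap: 0.0854
```

Emit:
{"fn": "carry_out", "kwargs": {
  "moves": [0,0,0,0,0,0,0,0,0,0,0,0,0,0,0,0,0,0,0,0,0,0,0,0,0,0,0,0,0,0,0,0,0,0,0,0,0,0,0,0],
  "claw": 1
}}

```text
clock: 11.65
ee_pos: [0.4634, -0.2644, 0.1805]
tcp_rot: [0.0, 0.975, -0.224, 0.001]
ft_force: [-0.8, 0.5, 6.1]
finger_gap: 0.0228
```

Emit:
{"fn": "carry_out", "kwargs": {
  "moves": [0,0,0.02,0,0,0,0.05,0,-0.01,0.03,0.06,7,-0.02,0.07,0.06,14,-0.03,0.11,0.06,21,-0.035,0.15,0.06,27.7,-0.038,0.172,0.06,27.7,-0.038,0.172,0.04,27.7,-0.038,0.172,0.025,27.7,-0.038,0.172,0.025,27.7]
}}

```text
clock: 12.65
ee_pos: [0.4239, -0.0918, 0.2034]
tcp_rot: [-0.0, 1.0, 0.016, -0.002]
ft_force: [-1.4, -0.1, -0.8]
finger_gap: 0.0225
```

Run:
```python
from h import *
s=arm.read_state();a=2*np.arctan2(s['tcp_rot'][2],s['tcp_rot'][1]);print(s['ee_pos'],np.degrees(a),s['ft_force'],s['finger_gap'])
im,d=snap('wrist');cv2.imwrite('pics/w4.png',im[...,::-1])
im,W=cloud('wrist')
P=W-s['ee_pos'];c,sn=np.cos(a),np.sin(a);t=np.stack([P[...,0]*c+P[...,1]*sn,-P[...,0]*sn+P[...,1]*c,P[...,2]],-1)
q=t[(abs(t[...,1])<.03)&(t[...,2]<-.13)&(t[...,2]>-.175)&(t[...,0]<.145)&(t[...,0]>-.07)]
for x0 in np.arange(-.06,.16,.02):
    k=q[abs(q[:,0]-x0)<.01]
    if len(k)>20:print(round(x0,2),len(k),'z',np.round(np.median(k[:,2])*1000,1),'y',np.round(np.percentile(k[:,1],[2,98])*1000,1),k[:,0].max().round(3))
R=W[(W[...,2]>.026)&(W[...,2]<.05)&(W[...,0]<.634)&(W[...,0]>.56)&(abs(W[...,1]+.085)<.04)]
for x0 in(.58,.6,.62):
    k=R[abs(R[:,0]-x0)<.008];print('leg',x0,len(k),np.percentile(k[:,1],[1,99]).round(4) if len(k) else 0)
print('leg rear',np.percentile(R[:,0],[.5,2]))
```

```text
[ 0.42394138 -0.09181743  0.20341355] 1.8290688120505219 [-1.42572034 -0.10168817 -0.82919567] 0.022526632201936698
-0.04 1514 z -156.0 y [-10.2  12.4] -0.03
-0.02 1810 z -156.2 y [-10.3  12.8] -0.01
0.0 3926 z -155.8 y [-23.2  25.2] 0.01
0.02 4022 z -156.1 y [-16.6  19.2] 0.03
0.04 2794 z -156.5 y [-10.1  12.6] 0.05
0.06 3224 z -156.6 y [-10.2  12.7] 0.07
0.08 3663 z -156.7 y [-10.3  12.6] 0.09
0.1 3844 z -156.8 y [-10.3  12.5] 0.109
leg 0.58 0 0
leg 0.6 0 0
leg 0.62 0 0Traceback (most recent call last):
  File "<stdin>", line 13, in <module>
    return _quantile_unchecked(
        a, q, axis, out, overwrite_input, method, keepdims, weights)
    return _ureduce(a,
                    func=_quantile_ureduce_func,
    ...<5 lines>...
                    overwrite_input=overwrite_input,
                    method=method)
    r = func(a, **kwargs)
    result = _quantile(arr,
                       quantiles=q,
    ...<2 lines>...
                       out=out,
                       weights=wgt)
    slices_having_nans = np.isnan(arr[-1, ...])
                                  ~~~^^^^^^^^^
IndexError: index -1 is out of bounds for axis 0 with size 0
```

View pics/w4.png

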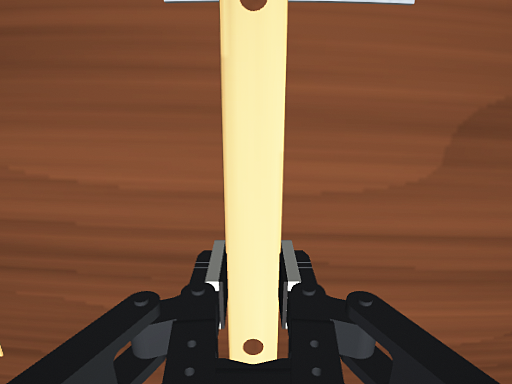

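Emit:
{"fn": "carry_out", "kwargs": {
  "moves": [0,0,-0.015,0,0,0,-0.015,0,0.008,0.0002,-0.015,0,0.014,0.0004,-0.015,0,0.018,0.0005,-0.015,0,0.022,0.0007,-0.015,0,0.026,0.0008,-0.015,0,0.03,0.0009,-0.015,0,0.034,0.001,-0.015,0,0.034,0.001,-0.015,0]
}}

```text
clock: 13.7
ee_pos: [0.4571, -0.0913, 0.1891]
tcp_rot: [0.0, 1.0, 0.015, -0.003]
ft_force: [-5.5, 0.0, 1.5]
finger_gap: 0.0226
```

Emit:
{"fn": "carry_out", "kwargs": {
  "moves": [0.005,0.0002,0,0,0.01,0.0003,0,0,0.015,0.0005,0,0,0.02,0.0006,0,0,0.025,0.0008,0,0,0.03,0.0009,0,0,0.035,0.0011,0,0,0.04,0.0012,0,0,0.045,0.0014,0,0,0.045,0.0014,0,0]
}}

```text
clock: 14.7
ee_pos: [0.5052, -0.0897, 0.1899]
tcp_rot: [-0.0, 1.0, 0.016, 0.001]
ft_force: [-0.8, -0.6, -1.2]
finger_gap: 0.0227
```

Emit:
{"fn": "carry_out", "kwargs": {
  "moves": [0.005,0.0002,0,0,0.01,0.0003,0,0,0.015,0.0005,0,0,0.02,0.0006,0,0,0.025,0.0008,0,0,0.03,0.0009,0,0,0.035,0.0011,0,0,0.035,0.0011,0,0]
}}

```text
clock: 15.5
ee_pos: [0.5397, -0.0887, 0.1899]
tcp_rot: [0.0, 1.0, 0.016, 0.001]
ft_force: [-2.0, 0.4, -0.2]
finger_gap: 0.023
```

Emit:
{"fn": "carry_out", "kwargs": {
  "moves": [0.004,0.0001,0,0,0.008,0.0002,0,0,0.012,0.0004,0,0,0.016,0.0005,0,0,0.02,0.0006,0,0,0.02,0.0006,0,0]
}}

```text
clock: 16.1
ee_pos: [0.5593, -0.0882, 0.1898]
tcp_rot: [0.0, 1.0, 0.016, 0.0]
ft_force: [-3.5, 0.3, -0.9]
finger_gap: 0.0226
```

Emit:
{"fn": "carry_out", "kwargs": {
  "moves": [0.001,0,0,0,0.002,0.0001,0,0,0.003,0.0001,0,0,0.004,0.0001,0,0]
}}

```text
clock: 16.5
ee_pos: [0.5624, -0.0881, 0.1896]
tcp_rot: [0.0, 1.0, 0.016, -0.001]
ft_force: [-6.2, 0.2, 1.1]
finger_gap: 0.0227
```

Emit:
{"fn": "carry_out", "kwargs": {
  "moves": [0,0,0,0,0,0,0,0]
}}

```text
clock: 16.7
ee_pos: [0.5626, -0.0881, 0.1897]
tcp_rot: [0.0, 1.0, 0.016, -0.0]
ft_force: [-4.4, -0.2, 1.0]
finger_gap: 0.0227
```

Emit:
{"fn": "carry_out", "kwargs": {
  "moves": [0.001,0,0,0,0.002,0.0001,0,0,0.002,0.0001,0,0]
}}

```text
clock: 17.0
ee_pos: [0.5651, -0.088, 0.1896]
tcp_rot: [-0.0, 1.0, 0.016, 0.0]
ft_force: [-3.7, -0.6, -2.4]
finger_gap: 0.0226
```

Emit:
{"fn": "carry_out", "kwargs": {
  "moves": [0.001,0,0,0,0.002,0.0001,0,0,0.002,0.0001,0,0]
}}

```text
clock: 17.3
ee_pos: [0.5672, -0.0878, 0.1896]
tcp_rot: [-0.0, 1.0, 0.015, 0.0]
ft_force: [-2.1, -0.3, -2.7]
finger_gap: 0.0226
```

Emit:
{"fn": "carry_out", "kwargs": {
  "moves": [0.001,0,0,0,0.002,0.0001,0,0,0.002,0.0001,0,0]
}}

```text
clock: 17.6
ee_pos: [0.5692, -0.0877, 0.1897]
tcp_rot: [-0.0, 1.0, 0.016, 0.0]
ft_force: [-2.5, -0.2, -1.8]
finger_gap: 0.0226
```

Emit:
{"fn": "carry_out", "kwargs": {
  "moves": [0.001,0,0,0,0.002,0.0001,0,0,0.002,0.0001,0,0]
}}

```text
clock: 17.9
ee_pos: [0.5712, -0.0876, 0.1898]
tcp_rot: [-0.0, 1.0, 0.016, 0.0]
ft_force: [-2.7, -0.4, -2.7]
finger_gap: 0.0228
```

Emit:
{"fn": "carry_out", "kwargs": {
  "moves": [0.001,0,0,0,0.002,0.0001,0,0,0.002,0.0001,0,0]
}}

```text
clock: 18.2
ee_pos: [0.5732, -0.0875, 0.1897]
tcp_rot: [-0.0, 1.0, 0.016, 0.0]
ft_force: [-2.9, -0.5, -1.5]
finger_gap: 0.0226
```

Emit:
{"fn": "carry_out", "kwargs": {
  "moves": [0.001,0,0,0,0.002,0.0001,0,0,0.002,0.0001,0,0]
}}

```text
clock: 18.5
ee_pos: [0.5752, -0.0874, 0.1897]
tcp_rot: [0.0, 1.0, 0.016, 0.0]
ft_force: [-2.6, -0.5, -2.5]
finger_gap: 0.0228
```

Emit:
{"fn": "carry_out", "kwargs": {
  "moves": [0.001,0,0,0,0.002,0.0001,0,0,0.002,0.0001,0,0]
}}

```text
clock: 18.8
ee_pos: [0.5772, -0.0873, 0.1897]
tcp_rot: [-0.0, 1.0, 0.016, 0.0]
ft_force: [-2.2, -0.2, -2.5]
finger_gap: 0.0227
```

Emit:
{"fn": "carry_out", "kwargs": {
  "moves": [0.001,0,0,0,0.002,0.0001,0,0,0.002,0.0001,0,0]
}}

```text
clock: 19.1
ee_pos: [0.5792, -0.0872, 0.1897]
tcp_rot: [-0.0, 1.0, 0.016, 0.0]
ft_force: [-3.0, 0.3, -2.2]
finger_gap: 0.0227
```

Emit:
{"fn": "carry_out", "kwargs": {
  "moves": [0.001,0,0,0,0.002,0.0001,0,0,0.002,0.0001,0,0]
}}

```text
clock: 19.4
ee_pos: [0.5812, -0.0871, 0.1897]
tcp_rot: [-0.0, 1.0, 0.016, 0.0]
ft_force: [-3.0, -0.7, -2.4]
finger_gap: 0.0227
```

Emit:
{"fn": "carry_out", "kwargs": {
  "moves": [0.001,0,0,0,0.002,0.0001,0,0,0.002,0.0001,0,0]
}}

```text
clock: 19.7
ee_pos: [0.5832, -0.087, 0.1897]
tcp_rot: [-0.0, 1.0, 0.016, 0.0]
ft_force: [-3.5, 0.2, -2.0]
finger_gap: 0.0225
```

Emit:
{"fn": "carry_out", "kwargs": {
  "moves": [0.001,0,0,0,0.002,0.0001,0,0,0.002,0.0001,0,0]
}}

```text
clock: 20.0
ee_pos: [0.5852, -0.0869, 0.1897]
tcp_rot: [0.0, 1.0, 0.016, 0.0]
ft_force: [-2.8, -0.6, -1.9]
finger_gap: 0.0224
```

Emit:
{"fn": "carry_out", "kwargs": {
  "moves": [0.001,0,0,0,0.002,0.0001,0,0,0.002,0.0001,0,0]
}}

```text
clock: 20.3
ee_pos: [0.5865, -0.0869, 0.1894]
tcp_rot: [0.0, 1.0, 0.015, -0.001]
ft_force: [-4.7, -0.5, -2.0]
finger_gap: 0.0224
```

Contact seems to be starting, as x is lagging and the force is rising. I'll go to 1 mm steps.

Emit:
{"fn": "carry_out", "kwargs": {
  "moves": [0.001,0,0,0,0.001,0,0,0,0.001,0,0,0]
}}

```text
clock: 20.6
ee_pos: [0.587, -0.0869, 0.1893]
tcp_rot: [0.0, 1.0, 0.015, -0.001]
ft_force: [-5.6, 0.3, -0.0]
finger_gap: 0.0225
```

Emit:
{"fn": "carry_out", "kwargs": {
  "moves": [0.001,0,0,0,0.001,0,0,0,0.001,0,0,0]
}}

```text
clock: 20.9
ee_pos: [0.5874, -0.087, 0.1891]
tcp_rot: [0.0, 1.0, 0.015, -0.002]
ft_force: [-8.6, -0.8, 0.6]
finger_gap: 0.0222
```

Emit:
{"fn": "carry_out", "kwargs": {
  "moves": [0.001,0,0,0,0.0015,0,0,0,0.0015,0,0,0,0.0015,0,0,0]
}}

```text
clock: 21.3
ee_pos: [0.588, -0.087, 0.1889]
tcp_rot: [0.0, 1.0, 0.015, -0.003]
ft_force: [-11.4, -0.4, 1.7]
finger_gap: 0.0226
```

Emit:
{"fn": "carry_out", "kwargs": {
  "moves": [0.001,0,0,0,0.001,0,0,0,0.001,0,0,0,0.001,0,0,0]
}}

```text
clock: 21.7
ee_pos: [0.5886, -0.0871, 0.1887]
tcp_rot: [0.0, 1.0, 0.015, -0.004]
ft_force: [-12.5, -0.6, 2.6]
finger_gap: 0.0224
```

The leg seats firmly at 12.5 N, with the stick tip about 67 mm behind the flap, inside the expected range. Now I draw the stick out.

Emit:
{"fn": "carry_out", "kwargs": {
  "moves": [-0.004,-0.0001,0.0005,0,-0.01,-0.0003,0.0005,0,-0.02,-0.0006,0.0005,0,-0.03,-0.0009,0.0005,0,-0.04,-0.0012,0.0005,0,-0.052,-0.0016,0.0005,0,-0.065,-0.002,0.0005,0,-0.08,-0.0024,0.0005,0,-0.095,-0.0029,0.0005,0,-0.105,-0.0032,0.0005,0]
}}

```text
clock: 22.7
ee_pos: [0.4849, -0.0901, 0.1904]
tcp_rot: [0.0, 1.0, 0.015, -0.0]
ft_force: [0.5, 0.4, -0.6]
finger_gap: 0.0226
```

Emit:
{"fn": "carry_out", "kwargs": {
  "moves": [-0.02,-0.0006,0,0,-0.025,-0.0007,0,0,-0.025,-0.0007,0,0]
}}

```text
clock: 23.0
ee_pos: [0.461, -0.0909, 0.1904]
tcp_rot: [0.0, 1.0, 0.015, 0.0]
ft_force: [0.9, -0.4, -0.3]
finger_gap: 0.0226
```

Run:
```python
from h import *
s=arm.read_state();a=2*np.arctan2(s['tcp_rot'][2],s['tcp_rot'][1]);print(s['ee_pos'],np.degrees(a),s['ft_force'],s['finger_gap'])
im,d=snap('wrist');cv2.imwrite('pics/w5.png',im[...,::-1])
im,W=cloud('wrist')
P=W-s['ee_pos'];c,sn=np.cos(a),np.sin(a);t=np.stack([P[...,0]*c+P[...,1]*sn,-P[...,0]*sn+P[...,1]*c,P[...,2]],-1)
q=t[(abs(t[...,1])<.03)&(t[...,2]<-.13)&(t[...,2]>-.172)&(t[...,0]<.145)&(t[...,0]>-.07)]
for x0 in np.arange(-.06,.16,.02):
    k=q[abs(q[:,0]-x0)<.01]
    if len(k)>20:print(round(x0,2),len(k),'z',np.round(np.median(k[:,2])*1000,1),'y',np.round(np.percentile(k[:,1],[2,98])*1000,1),k[:,0].max().round(3))
im,_=snap('side')
cv2.imwrite('pics/s2.png',cv2.resize(im[140:215,150:290,::-1],None,fx=5,fy=5,interpolation=cv2.INTER_CUBIC))
```

```text
[ 0.46098427 -0.09089739  0.19043381] 1.768822319651576 [ 0.87933651 -0.37845642 -0.31050198] 0.022572111336890462
-0.04 1484 z -156.2 y [-10.4  12.3] -0.03
-0.02 1788 z -156.3 y [-10.3  12.5] -0.01
0.0 3915 z -155.8 y [-23.3  25.1] 0.01
0.02 4033 z -156.1 y [-16.7  18.9] 0.03
0.04 2778 z -156.4 y [-10.3  12.4] 0.05
0.06 3214 z -156.4 y [-10.4  12.5] 0.07
0.08 3684 z -156.4 y [-10.5  12.4] 0.09
0.1 3910 z -156.5 y [-10.5  12.3] 0.11
```

View pics/s2.png

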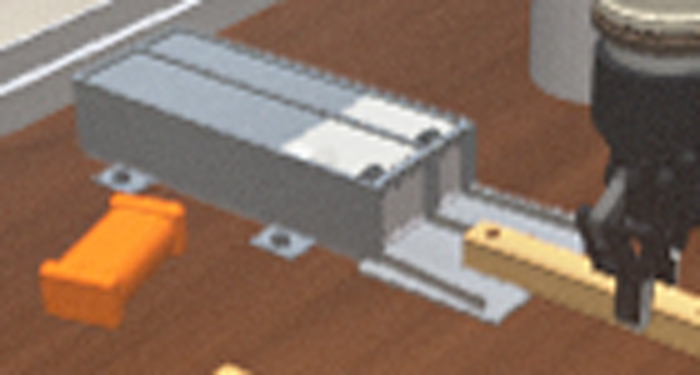

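The side crop shows both flaps hanging shut, the tray empty and the stick free at (490,235). Next I lay the stick back where it came from.

Emit:
{"fn": "carry_out", "kwargs": {
  "moves": [0,0,0.04,0,-0.01,0,0.07,0,-0.01,-0.04,0.07,-7,-0.01,-0.085,0.07,-14,-0.005,-0.13,0.07,-21,0.002,-0.173,0.07,-27.7,0.002,-0.173,0.05,-27.7,0.002,-0.173,0.025,-27.7,0.002,-0.173,0.005,-27.7,0.002,-0.173,0.005,-27.7]
}}

```text
clock: 24.1
ee_pos: [0.463, -0.2632, 0.1928]
tcp_rot: [-0.001, 0.975, -0.224, -0.002]
ft_force: [-1.1, 0.5, 0.2]
finger_gap: 0.023
```

Emit:
{"fn": "carry_out", "kwargs": {
  "moves": [0,0,-0.005,0,0,0,-0.01,0,0,0,-0.0135,0,0,0,-0.0135,0,0,0,-0.0135,0]
}}

```text
clock: 24.6
ee_pos: [0.4637, -0.2638, 0.1821]
tcp_rot: [0.0, 0.975, -0.224, 0.0]
ft_force: [-0.5, 0.2, -0.7]
finger_gap: 0.0223
```

Next I lower 1.5 mm more until it touches, then release and retract.

Emit:
{"fn": "carry_out", "kwargs": {
  "moves": [0,0,-0.001,0,0,0,-0.0015,0,0,0,-0.0015,0]
}}

```text
clock: 24.9
ee_pos: [0.4636, -0.2638, 0.1805]
tcp_rot: [0.0, 0.975, -0.224, 0.0]
ft_force: [0.2, 1.3, 1.6]
finger_gap: 0.0224
```

Emit:
{"fn": "carry_out", "kwargs": {
  "moves": [0,0,0,0,0,0,0,0,0,0,0,0,0,0,0,0,0,0,0,0,0,0,0,0,0,0,0.02,0,0,0,0.06,0,0,0,0.1,0,0,0,0.14,0],
  "claw": 0
}}

```text
clock: 25.9
ee_pos: [0.4632, -0.2635, 0.3215]
tcp_rot: [-0.0, 0.975, -0.224, -0.0]
ft_force: [1.2, -0.9, -0.9]
finger_gap: 0.0857
```

Emit:
{"fn": "carry_out", "kwargs": {
  "moves": [-0.01,-0.04,0.03,0,-0.02,-0.08,0.05,0,-0.03,-0.12,0.05,0,-0.04,-0.16,0.05,0,-0.04,-0.16,0.05,0,-0.04,-0.16,0.05,0]
}}

```text
clock: 26.5
ee_pos: [0.4226, -0.4247, 0.3698]
tcp_rot: [-0.0, 0.974, -0.226, -0.0]
ft_force: [0.1, 1.1, -0.9]
finger_gap: 0.0853
```

Run:
```python
from h import *
s=arm.read_state();print(s['clock'],s['ee_pos'],s['ft_force'])
im,_=snap('top');cv2.imwrite('pics/t2.png',cv2.resize(im[...,::-1],(800,600)))
im,W=cloud('top');X,Y,Z=W[...,0],W[...,1],W[...,2]
R=W[(Z>.012)&(Z<.04)&(Y<-.2)&(Y>-.37)&(X>.39)&(X<.6)];r=cv2.minAreaRect((R[:,:2]*1000).astype(np.float32));print('stick',np.round(r[0],1),np.round(r[1],1),r[2],np.percentile(R[:,2],[5,50,95]))
```

```text
26.5 [ 0.42256635 -0.42473549  0.36975037] [ 0.14663268  1.14472005 -0.88777711]
stick [ 494.3 -279.8] [ 25.6 178.9] 63.499271392822266 [0.01784418 0.02335454 0.02656756]
```

View pics/t2.png

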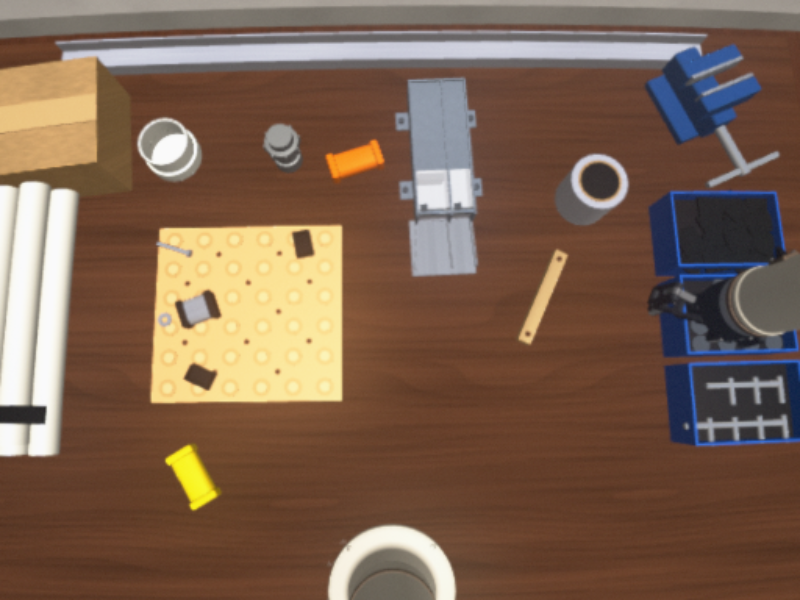

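The final top view shows the leg gone from the mat and the tray empty at (443,245). The stick lies flat at (544,297) and the bystanders haven't moved. I'm handing in the job.

```bash
python3 -c "
from plant import arm
print(arm.close_job())"
```

```text
the job is handed in; nothing more can be done
None
```

The long leg is loaded in the wide lane, and I handed the job in at about 26.5 s.

- **Loading:** I gripped the leg, carried it to the tray and started it about 29 mm through the flap. I then pushed it on with the stick, where it slid at mostly 2–4 N (about 6 N at most).
- **Seating:** The force rose steadily once the leg met the row, and I stopped at 12.5 N, between the 8 N and 20 N limits. By my estimate the leg's near end was about 67 mm behind the flap, inside the 47–77 mm range. I couldn't see it there, so the seating rests on the force and stick position.
- **Afterwards:** I drew the stick straight out and laid it flat within about 1 mm of where it started, then moved the arm clear.

**Last checks:** A side view just after the stick came out showed the flap shut and the tray empty. The final top view showed the tray still empty, the stick flat (top at about 23 mm) and nothing else visibly moved.

**Disagreements:**
- The top and wrist cameras differed by about 3.5 mm on where the leg lay, mostly along its length. I used the wrist value.
- One rough top-view reading of the leg in the tray gave a yaw of about 4°, against 1.75° for the lane. The leg then went in with almost no sideways force.

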